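# Unclamp a two-part mould and hold its upper half raised

### The job

Wind the red-handled handwheel counter-clockwise (seen from above) until the steel clamp bar is drawn right back against its red stop, freeing the mould. Then take the upper mould half by its black handle, lift it straight up off the pins and hold it level and still about 100 mm above the lower half, so that a workmate can reach in for the casting; finish while still holding it there, do not put it down or let go. Keep it level all the way, leave the casting lying in the lower half, and do not disturb the other things on the bench.

Things in the scene. Friction and masses are not known exactly. Their poses are not given: they have to be found in the camera images.
- parting (a point): Centre of the top (parting) face of the lower mould half, a grey-green box 150 x 110 x 40 mm fixed on a grey board 400 x 210 x 12 mm lying on the bench; this point is 52 mm above the bench. x runs level along the board from the mould towards the clamp and handwheel, y across the board, z up.
- pin (a point): Tip of one of the two steel register pins of the lower half, 8 mm across, 18 mm above its parting face, at x, y = +62, +42 mm from point parting; the other is at -62, -42 mm. They pass through 13 mm holes in the upper half's 8 mm flange, so it must rise 18 mm straight up before it is free.
- stop (a point): Middle of the front face of the red stop, 69 mm above the bench, 275 mm from point parting along its x; the stop is 16 x 60 mm, 84 mm high. The clamp bar's back end meets it here. The blue clamp housing (75 x 58 mm, 96 mm high) stands under the wheel.
- upper_mid (a point): Loose upper mould half, grey-green with pink edges, 0.35 to 0.7 kg. The point is on its centre line, 20 mm above its flat underside (seated: 20 mm above point parting, 2 mm play). x along its length. Flange 150 x 110 x 8 mm; on it a hollow hump 92 x 64 mm whose top is 40 mm above the underside. A dark metal pour block with amber spout at its -x end (away from the clamp) unbalances it.
- balance (a point): On the black handle bar (along x of the upper half, 98 mm long, 14 mm wide, 18 mm high, 27 mm free below it, posts at its ends), mid-height, at the yellow band 15 mm from the bar's middle towards the pour block. 128 mm above the bench when seated, 76 mm above the underside. The centre of mass is straight below: gripped here across the bar it hangs level.
- hub (a point): On the upright axis of the handwheel, 112 mm above the bench, 175 mm from point parting along its +x. Axes those of point parting. Black wheel 108 mm across, its rim 110 to 120 mm above the bench, on the blue clamp housing.
- crank_mid (a point): Middle of the grip of the upright red crank handle on the wheel's rim: round, 22 mm across, from 121 to 168 mm above the bench (this point 149 mm), 45 mm from the wheel's axis. It revolves freely on its own pin, so it can be held tight and carried round the axis without turning the hand. Its own axes turn freely and mean nothing.
- wheel (a joint): Handwheel angle, rad, 0 to 7.07; grows counter-clockwise seen from above. At angle a the crank lies a counter-clockwise from point parting's +x, seen from the hub. One turn draws the clamp bar back 40 mm. About 2 N at the crank turns it; it stays where it is left and stops hard at 7.07 when the bar meets its stop. Starts between 0 and 1.5.
- clamp_bar (a joint): Position of the steel clamp bar (30 mm wide, 12 mm thick, underside 63 mm above the bench, 3 mm over the flange), m; geared to the wheel. 0: its toe lies 20 mm over the upper half's flange and blocks it from lifting; 0.045: drawn back against the red stop, toe 25 mm clear of the flange. Starts at 0 to 0.010.
- casting_mid (a point): Middle of the loose pale casting (68 x 40 mm, 42 mm high, 0.14 kg) lying hidden in the lower half's cavity, 78 x 50 mm and 32 mm deep, its middle 12 mm below point parting. It rises 10 mm above the parting face into the hollow upper half. It is to stay where it is.
- resin_cup: Small amber cup standing on the board beside the clamp bar, 42 mm across, 45 mm high; origin under its centre. Leave alone.
- hardener: White bottle with red cap, 60 mm across, 140 mm high; origin under its centre. Leave alone.
- bucket: White open tub, 150 mm across, 120 mm high; origin under its centre. Leave alone.
- mix_cup: Amber mixing cup, 76 mm across, 100 mm high; origin under its centre. Leave alone.
- pigment: Amber jar with black cap, 52 mm across, 75 mm high; origin under its centre. Leave alone.
- spatula: Spatula lying on the bench. Leave alone.
- wrench: Wrench lying on the bench. Leave alone.

How it is judged:
By the outcome, as a careful person would: the job done as asked, in the order asked, and still so for the second after the job is handed in, while the arm keeps its last pose, push and grip.
It also fails if it takes over 61 s, if anything falls off the work surface, if the arm or the gripper's body presses on something with over 40 N, if the wrist force passes 120 N, or if a joint passes its speed limit or range.

### The arm

A 6-joint arm with a two-finger parallel gripper is mounted at the origin on the work surface. World frame = base frame: x ahead of the robot, y to its left, z up, the work surface at z = 0. Lengths are in m, angles in degrees, forces in N, time in s.
With the tool pointing down it reaches from about 0.375 to 0.9 m from the base axis. Payload 3.1 kg.
Tool frame: the origin (TCP) lies at the very end of the fingers, on their centre line; the grasp point (between the pads) lies 19 mm behind it; z points along the fingers, y is the line along which they close (so a half turn about z gives the same grasp; the last joint's range is limited). The gripper opens to 87 mm and grips with 3 to 60 N. Pads are 19 mm wide; open, the fingers measure 117 mm over their backs; the gripper's body (75 mm by 190 mm) begins 51 mm behind the grasp point.
Start: joints at [-10.227, 30.224, 82.088, -0, 67.689, -10.227], TCP at [0.625, 0, 0.223] pointing down, gripper open.
Joint ranges: [-176.69, 176.69], [-43.24, 126.21], [12.49, 139.97], [-82, 262], [0, 151.66], [-163.58, 163.58]. Speed limits (degrees/s): [159.86, 159.86, 180, 180, 180, 180].

### API

Orientations are given as a 3x3 rotation matrix whose columns are the frame's x, y, z axes.
In Python, from rig import * gives the robot as it stands.
- The arm moves only by the tool jog_arm, never from a script. Its arguments are lists of equal length, an entry for each row: "delta_pos": the shift along the world's x, y, z in cm, a list of three; "turn": the turn about the world's z in degrees; "grip": the closure, from 0 (fully open) to 1 (shut). In form: {"delta_pos": [[x, y, z], ...], "turn": [turn, ...], "grip": [grip, ...]}. A call has 1 to 12 rows; each row is the pose to reach, as a shift and turn from the pose commanded when the call began; what a row does not reach only later rows make up. A row lasts 1/8 s, in which the tool goes at most 62.5 mm and 10.7 degrees, less where a joint would pass 70% of its speed; a pose out of reach is approached as far as the arm can. A call with a gripper value outside its range is refused whole. The fingers move at their own pace and stop on an object; the grip force is fixed at half the most. Time passes only in rows, so rows that repeat a pose let the fingers close. It gives the time, the measured TCP pose, the force, the opening and the grip force at its end, in the units of the state.
- read_state(): the state, without advancing time (a new reading comes with each control period).
- capture(name): name is "scene" or "side" or "wrist"; returns a dict with "color" (384x512x3 uint8, blue, green, red), "fovy" (degrees; the focal length in pixels is half the picture's height over the tangent of half this angle, whatever the lens; pixels are square), "cx", "cy" (the principal point, pixels), "camera_from_world" (4x4, takes a point from world to camera coordinates). Camera axes: x right, y up, looking along -z (the intrinsics and any distortion apply to the point x, -y, -z); pixel columns grow to the right and rows downward; lengths in m; the calibration is good to about 2 mm. A picture is of the moment at which its call begins. There is no depth.
- hand_in(): hands the job in; it is judged then, once.
The state is a dict: "time_s": time; "joint_positions": joint angles; "qvel": joint speeds; "tau": joint torques, N m; "position": TCP position; "tcp_rot": TCP orientation; "force": force on the tool from outside, world axes, zero at the start; "moment": the same for the moment, N m; "opening": opening from 0.0 (shut) to 1.0 (fully open); "grasp_force": force on a finger pad.
Only numpy, scipy, OpenCV 4.12 (cv2) and the standard library are available. Lean on these libraries where they do the work, as an engineer would, in place of code of your own. Each camera call takes 0.05 s, during which the arm holds its last target. There are 200 camera calls.

## Working session

There is one attempt and no reset: what is moved stays moved. The work goes in short steps, Python scripts to look and compute and a tool call to move; the robot and the scene stay as the last step left them, time stands still between calls to the robot, and variables do not carry over. Pictures are saved under pics/ and viewed, at most 10 in all, crops included, and the job is handed in when it is done.

Besides the shell and the picture viewer there is one more tool, called after ">>>" as name(argument=value, ...), one argument or row to a line, values as JSON. jog_arm: Moves the arm, as the interface text tells. Its arguments: {"type":"object","properties":{"delta_pos":{"type":"array"},"turn":{"type":"array"},"grip":{"type":"array"}},"required":["delta_pos","turn","grip"]}

```bash
mkdir -p pics; cat > h.py <<'E'
from rig import *
import numpy as np, cv2
def cap(n,f=None):
    d=capture(n)
    if f: cv2.imwrite('pics/'+f,d['color'])
    return d
def ray(d,u,v):
    f=d['color'].shape[0]/2/np.tan(np.radians(d['fovy'])/2)
    T=np.array(d['camera_from_world']);R=T[:3,:3];o=-R.T@T[:3,3]
    return o,R.T@np.array([(u-d['cx'])/f,-(v-d['cy'])/f,-1.])
def plane(d,u,v,z):
    o,r=ray(d,u,v);return o+r*(z-o[2])/r[2]
def proj(d,p):
    f=d['color'].shape[0]/2/np.tan(np.radians(d['fovy'])/2)
    T=np.array(d['camera_from_world']);c=T[:3,:3]@p+T[:3,3]
    return d['cx']-f*c[0]/c[2],d['cy']+f*c[1]/c[2]
E
python3 - <<'E'
from h import *
a=cap('scene');b=cap('side')
for d in(a,b):print(d['fovy'],d['cx'],d['cy'],[k for k in d],ray(d,256,192))
cv2.imwrite('pics/a.png',a['color']);cv2.imwrite('pics/b.png',b['color'])
print(read_state())
E
```

```text
46.157954406496735 252.8685904654549 190.20231362931537 ['color', 'fovy', 'cx', 'cy', 'camera_from_world'] (array([1.22490456, 0.08446642, 1.14029601]), array([-0.53016089, -0.07745399, -0.84439003]))
49.9748709801995 262.1461101244993 190.99666460611422 ['color', 'fovy', 'cx', 'cy', 'camera_from_world'] (array([ 0.24619371, -0.88133866,  0.88051389]), array([ 0.22455055,  0.73345401, -0.64175599]))
{'time_s': 0.1, 'joint_positions': array([-1.02276041e+01,  3.02739762e+01,  8.21476773e+01, -4.17958088e-04,
        6.76868598e+01, -1.02278532e+01]), 'qvel': array([-0.06527324, -0.06388903, -0.21457385, -0.01766231,  0.12189146,
       -0.01342872]), 'tau': array([-3.02360622e-04, -4.40987206e+01, -1.77151054e+01,  6.34850166e-02,
        5.34114777e-02, -3.85449334e-05]), 'position': array([6.24366981e-01, 1.38228163e-04, 2.21673441e-01]), 'tcp_rot': array([[-6.81545596e-06,  9.99998261e-01, -1.86501802e-03],
       [ 9.99999946e-01,  7.43025289e-06,  3.29639912e-04],
       [ 3.29653197e-04, -1.86501567e-03, -9.99998207e-01]]), 'force': array([-0.55362634, -0.56420901, -0.01051156]), 'moment': array([ 0.02494037, -0.00637101,  0.0040909 ]), 'grasp_force': 0.0, 'opening': 0.997471487458063}
```

View pics/a.png

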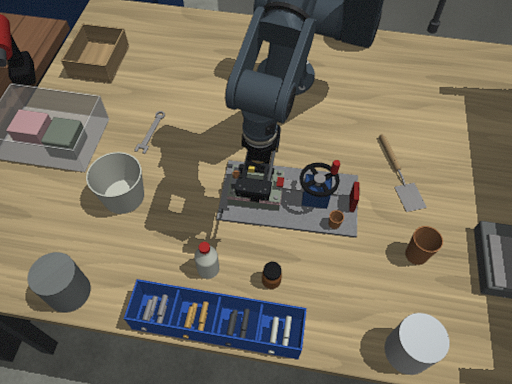

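View pics/b.png

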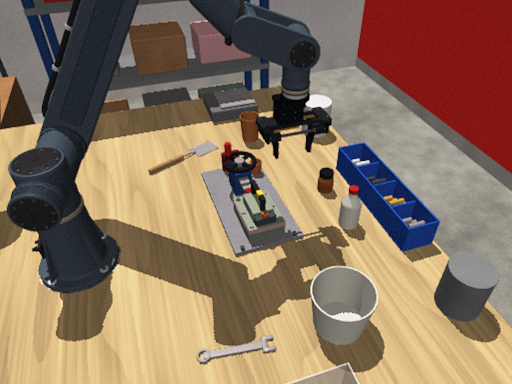

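The scene view shows the mould at about (255,185), wheel (320,180), red crank (336,166), stop (355,197). The side view shows the yellow band at (262,200), wheel (240,162), crank (228,150). Next I'll crop and enlarge both.

```bash
python3 - <<'E'
from h import *
a=cv2.imread('pics/a.png')[145:245,205:375];b=cv2.imread('pics/b.png')[130:255,190:310]
A=cv2.resize(a,None,fx=4.6,fy=4.6,interpolation=cv2.INTER_CUBIC);B=cv2.resize(b,None,fx=4.6,fy=4.6,interpolation=cv2.INTER_CUBIC)
cv2.imwrite('pics/a2.png',A);cv2.imwrite('pics/b2.png',B)
for n in('scene','side'):
    d=cap(n);im=d['color'];h=cv2.cvtColor(im,cv2.COLOR_BGR2HSV)
    x0,y0,x1,y1=(205,145,375,245) if n=='scene' else (190,130,310,255)
    for nm,m in(('red',((h[...,0]<6)|(h[...,0]>174))&(h[...,1]>170)&(h[...,2]>50)),('yel',(h[...,0]>22)&(h[...,0]<34)&(h[...,1]>170)&(h[...,2]>90)),('blue',(h[...,0]>105)&(h[...,0]<125)&(h[...,1]>150))):
        q=np.zeros(m.shape,np.uint8);q[y0:y1,x0:x1]=m[y0:y1,x0:x1]
        c=cv2.connectedComponentsWithStats(q)
        for s,t in zip(c[2][1:],c[3][1:]):
            if s[4]>6:print(n,nm,s,t.round(1))
    print(proj(d,read_state()['position']))
E
```

```text
scene red [331 160   9  15  77] [335.1 166.7]
scene red [277 177   7  10  47] [279.9 181.6]
scene red [350 182   9  29 118] [355.3 194.8]
scene red [205 242   4   3   8] [206.1 243.4]
scene blue [306 175   8   7  31] [308.8 177.3]
scene blue [326 178   6  11  41] [328.6 182.7]
scene blue [310 186  10   6  32] [314.3 188.2]
scene blue [303 191  12  15  57] [307.5 199.1]
scene blue [322 195   8  13  26] [326.4 202.1]
scene blue [321 197   5   4   8] [323.  198.4]
scene blue [313 201   9   6  18] [317.4 204.1]
(np.float64(257.5807860922252), np.float64(183.8992318391061))
side red [222 142  16  15 106] [227.7 150. ]
side red [233 155   6   3  10] [235.5 155.7]
side red [226 160   5   5  14] [227.6 161.4]
side red [245 188   7   5  22] [248.  190.1]
side yel [256 190   7   5  19] [258.9 192. ]
side blue [228 162   6   4  14] [230.4 163.5]
side blue [229 171  22  24 250] [237.7 180.7]
(np.float64(292.15413168862534), np.float64(153.13915339674253))
```

View pics/a2.png

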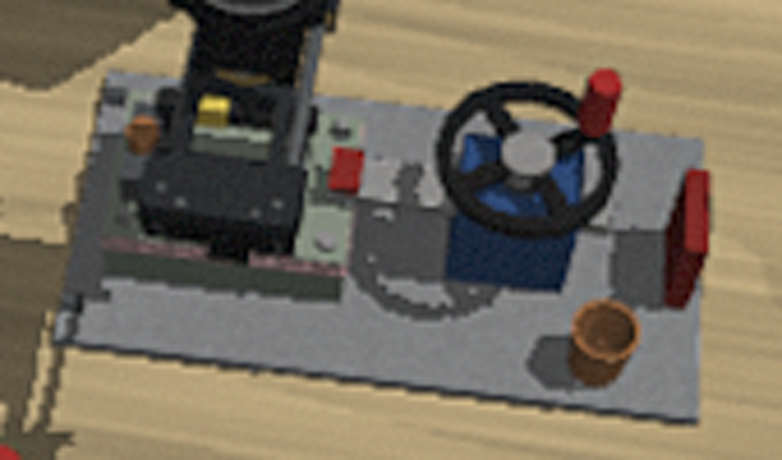

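View pics/b2.png

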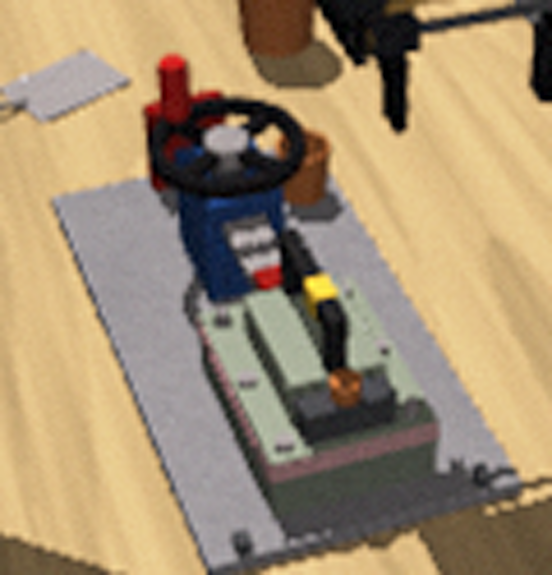

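The crops show the wheel ring centred at scene (319.5,179.4) and side (239.2,161.6). The yellow band is at scene (251,168.6) and side (259,193). The board corners are clear, and the clamp bar's red toe is over the flange.

```bash
python3 - <<'E'
from h import *
a=cap('scene');b=cap('side')
S=lambda x,y:((x+.5)/4.6-.5+205,(y+.5)/4.6-.5+145)
Q=lambda x,y:((x+.5)/4.6-.5+190,(y+.5)/4.6-.5+130)
tri=lambda p,q:(lambda o,r,O,R:(lambda s:((o+r*s[0]+O+R*s[1])/2*1000,np.linalg.norm(o+r*s[0]-O-R*s[1])*1000))(np.linalg.lstsq(np.c_[r,-R],O-o,rcond=None)[0]))(*ray(a,*p),*ray(b,*q))
C=[plane(a,*S(*p),.012)[:2]*1000 for p in((108,72),(703,140),(698,416),(60,341))]
print('corners',np.round(C,1)); 
D=[plane(b,*Q(*p),.012)[:2]*1000 for p in((53,200),(208,570),(520,490))];print('side corners',np.round(D,1))
print('hub s',plane(a,*S(528.5,160),.116)*1000,plane(b,*Q(228,148),.116)*1000)
print('cranktop',plane(a,*S(603,80),.168)*1000,plane(b,*Q(173,62),.168)*1000, tri(S(603,80),Q(173,62)))
print('yellow',plane(a,*S(213,108),.137)*1000,plane(b,*Q(319,284),.137)*1000)
print('ax',[np.degrees(np.arctan2(*(q-p)[::-1])) for p,q in((C[0],C[1]),(C[3],C[2]),(D[1],D[0]))], np.mean(C,0))
E
```

```text
corners [[ 416.6 -123.7]
 [ 402.4  275. ]
 [ 608.3  281.4]
 [ 624.7 -111.9]]
side corners [[ 400.7  271. ]
 [ 412.5 -124. ]
 [ 617.3 -123.2]]
hub s [511.00539983 155.35972122 116.        ] [508.88301639 151.90710865 116.        ]
cranktop [483.65198345 189.36400404 168.        ] [483.17734509 190.513996   168.        ] (array([483.32158377, 189.60038013, 168.20359428]), np.float64(0.901264353426158))
yellow [521.17726858 -34.0411483  137.        ] [515.10531157 -31.56487869 137.        ]
ax [np.float64(92.03661397389028), np.float64(92.39162956982156), np.float64(91.70302310022716)] [512.98949367  80.20998204]
```

>>> jog_arm(
  delta_pos=[
    [-4.7,6.3,0],
    [-9.4,12.6,0],
    [-14.2,19,0],
    [-14.2,19,0],
    [-14.2,19,-4.5],
    [-14.2,19,-9],
    [-14.2,19,-9],
    [-14.2,19,-9],
    [-14.2,19,-9],
    [-14.2,19,-9],
    [-14.2,19,-9],
    [-14.2,19,-9],
  ],
  turn=[0,0,0,0,0,0,0,0,0,0,0,0],
  grip=[0,0,0,0,0,0,0,0,1,1,1,1],
)

```text
time_s: 1.8
position: [0.4831, 0.19, 0.1329]
tcp_rot: [[0.0, 1.0, 0.001], [1.0, -0.0, 0.0], [0.0, 0.001, -1.0]]
force: [-0.5, 0.2, 0.4]
opening: 0.632
grasp_force: 0.0
```

>>> jog_arm(
  delta_pos=[
    [0,0,0],
    [0,0,0],
    [0,0,0],
    [0,0,0],
    [0,0,0],
    [0,0,0],
    [0,0,0],
    [0,0,0],
  ],
  turn=[0,0,0,0,0,0,0,0],
  grip=[1,1,1,1,1,1,1,1],
)

```text
time_s: 2.8
position: [0.4832, 0.19, 0.1325]
tcp_rot: [[-0.0, 1.0, 0.0], [1.0, 0.0, 0.0], [0.0, 0.0, -1.0]]
force: [2.2, -0.9, -2.2]
opening: 0.244
grasp_force: 30.0
```

```bash
python3 - <<'E'
from h import *
s=read_state();print(s['opening'],s['grasp_force'],s['force'],s['position'])
w=cap('wrist','w1.png')
c=np.array([510,153.5]);p=np.array([483,190.])
r=p-c;print(np.hypot(*r))
r*=45/np.hypot(*r)
def rot(t):t=np.radians(t);return np.array([[np.cos(t),-np.sin(t)],[np.sin(t),np.cos(t)]])
print([list(((rot(t)@r-r)/10).round(2)) for t in range(15,196,15)])
E
```

```text
0.24394869749605239 29.999651598991477 [ 2.15909311 -0.93581582 -2.23421744] [0.48321059 0.19004167 0.13251206]
45.40099117860754
[[np.float64(-0.85), np.float64(-0.82)], [np.float64(-1.45), np.float64(-1.82)], [np.float64(-1.77), np.float64(-2.95)], [np.float64(-1.79), np.float64(-4.13)], [np.float64(-1.51), np.float64(-5.27)], [np.float64(-0.94), np.float64(-6.29)], [np.float64(-0.13), np.float64(-7.14)], [np.float64(0.88), np.float64(-7.74)], [np.float64(2.01), np.float64(-8.07)], [np.float64(3.18), np.float64(-8.09)], [np.float64(4.32), np.float64(-7.8)], [np.float64(5.35), np.float64(-7.24)], [np.float64(6.2), np.float64(-6.42)]]
```

>>> jog_arm(
  delta_pos=[
    [-0.85,-0.82,0],
    [-1.45,-1.82,0],
    [-1.77,-2.95,0],
    [-1.79,-4.13,0],
    [-1.51,-5.27,0],
    [-0.94,-6.29,0],
    [-0.94,-6.29,0],
  ],
  turn=[0,0,0,0,0,0,0],
  grip=[1,1,1,1,1,1,1],
)

```text
time_s: 3.72
position: [0.4744, 0.1259, 0.1325]
tcp_rot: [[0.001, 1.0, 0.0], [1.0, -0.001, -0.001], [-0.001, 0.0, -1.0]]
force: [3.0, 0.9, -3.9]
opening: 0.239
grasp_force: 30.0
```

>>> jog_arm(
  delta_pos=[
    [0.82,-0.85,0],
    [1.82,-1.45,0],
    [2.95,-1.77,0],
    [4.13,-1.79,0],
    [5.27,-1.51,0],
    [6.29,-0.94,0],
    [7.14,-0.13,0],
    [7.74,0.88,0],
    [8.07,2.01,0],
    [8.09,3.18,0],
    [7.8,4.32,0],
    [7.24,5.35,0],
  ],
  turn=[0,0,0,0,0,0,0,0,0,0,0,0],
  grip=[1,1,1,1,1,1,1,1,1,1,1,1],
)

```text
time_s: 5.22
position: [0.5457, 0.181, 0.1325]
tcp_rot: [[-0.001, 1.0, 0.0], [1.0, 0.001, -0.001], [-0.001, 0.0, -1.0]]
force: [-3.0, -5.1, 1.0]
opening: 0.24
grasp_force: 30.0
```

>>> jog_arm(
  delta_pos=[
    [-0.82,0.85,0],
    [-1.82,1.45,0],
    [-2.95,1.77,0],
    [-4.13,1.79,0],
    [-5.27,1.51,0],
    [-6.29,0.94,0],
    [-6.72,0.59,0],
    [-6.94,0.36,0],
    [-7.14,0.13,0],
    [-7.28,-0.06,0],
    [-7.28,-0.06,0],
  ],
  turn=[0,0,0,0,0,0,0,0,0,0,0],
  grip=[1,1,1,1,1,1,1,1,1,1,1],
)

```text
time_s: 6.6
position: [0.4768, 0.1841, 0.1327]
tcp_rot: [[0.004, 1.0, 0.008], [1.0, -0.004, 0.009], [0.009, 0.008, -1.0]]
force: [7.8, 12.2, -12.2]
opening: 0.242
grasp_force: 30.0
```

```bash
python3 - <<'E'
from h import *
s=read_state();p=s['position'][:2]*1000-[510,153.5];print(s['force'],p,np.hypot(*p),np.degrees(np.arctan2(p[1],p[0])),s['position'])
b=cap('side')['color'][130:255,190:310];cv2.imwrite('pics/b3.png',cv2.resize(b,None,fx=4.6,fy=4.6,interpolation=cv2.INTER_CUBIC))
E
```

```text
[  7.80881661  12.17306993 -12.17440798] [-33.15516227  30.57626569] 45.10180493642901 137.3172134235012 [0.47684484 0.18407627 0.1327024 ]
```

View pics/b3.png

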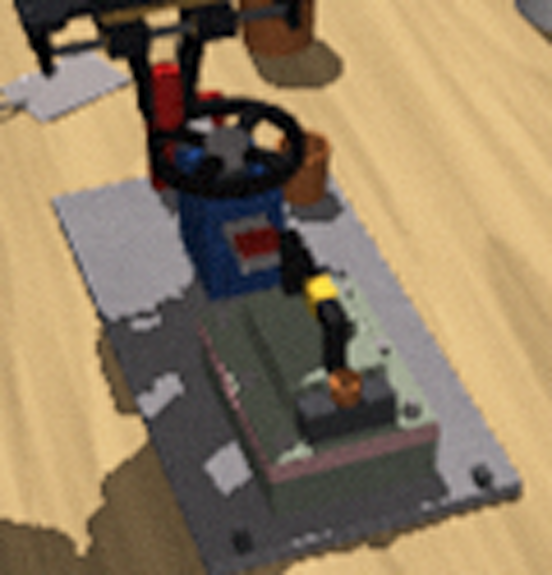

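The bar's toe is drawn into the housing and the wheel is hard against its stop at the expected angle (137°). Next I'll relax the push, release, rise and move over the mould.

>>> jog_arm(
  delta_pos=[
    [0.3,0.4,0],
    [0.3,0.4,0],
    [0.3,0.4,0],
    [0.3,0.4,0],
    [0.3,0.4,0],
    [0.3,0.4,0],
    [0.3,0.4,4],
    [0.3,0.4,9],
    [1.4,-5,9],
    [2.5,-10.7,9],
    [3.6,-16.4,9],
    [4,-22,9],
  ],
  turn=[0,0,0,0,0,0,0,0,2,2,2,2],
  grip=[1,0.3,0.3,0.3,0.3,0.3,0.3,0.3,0.3,0.3,0.3,0.3],
)

```text
time_s: 8.15
position: [0.5137, -0.0419, 0.2228]
tcp_rot: [[-0.035, 0.999, 0.001], [0.999, 0.035, -0.0], [-0.0, 0.001, -1.0]]
force: [0.5, 0.7, 1.0]
opening: 0.702
grasp_force: 0.0
```

```bash
python3 - <<'E'
from h import *
w=cap('wrist','w2.png');h=cv2.cvtColor(w['color'],cv2.COLOR_BGR2HSV)
m=((h[...,0]>22)&(h[...,0]<34)&(h[...,1]>170)&(h[...,2]>90)).astype(np.uint8)
c=cv2.connectedComponentsWithStats(m)
for s,t in zip(c[2][1:],c[3][1:]):
    if s[4]>15:print(s,t,plane(w,*t,.137)*1000)
s=read_state();print(s['position'],s['opening'],s['tcp_rot'][:,1])
E
```

```text
[256 184  15  22 306] [263.41176471 194.3627451 ] [516.26866405 -35.34356176 137.        ]
[ 0.51504511 -0.04886856  0.22283591] 0.6987902151988982 [0.99951072 0.03118259 0.00244367]
```

View pics/w2.png

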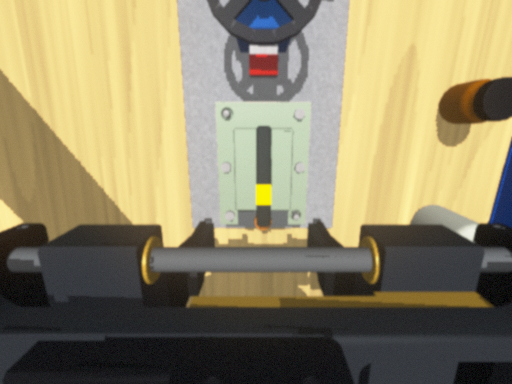

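The wrist view shows the yellow band at (263,194), the bar running up the picture, and the red toe at (263,65), clear of the flange edge (row 101). I'll let the arm settle and take the pose.

>>> jog_arm(
  delta_pos=[
    [0,0,0],
    [0,0,0],
    [0,0,0],
  ],
  turn=[0,0,0],
  grip=[0.3,0.3,0.3],
)

```text
time_s: 8.57
position: [0.5128, -0.0385, 0.2225]
tcp_rot: [[-0.037, 0.999, -0.001], [0.999, 0.037, 0.0], [0.0, -0.001, -1.0]]
force: [0.2, -1.2, 0.5]
opening: 0.703
grasp_force: 0.0
```

```bash
python3 - <<'E'
from h import *
w=cap('wrist');h=cv2.cvtColor(w['color'],cv2.COLOR_BGR2HSV)
m=((h[...,0]>22)&(h[...,0]<34)&(h[...,1]>170)&(h[...,2]>90)).astype(np.uint8);m[225:]=0
t=np.argwhere(m).mean(0)[::-1];print(t,plane(w,*t,.135)*1000)
s=read_state();print(s['position'],s['tcp_rot'],s['force'])
E
```

```text
[264.28474576 197.9220339 ] [516.25369516 -35.8818201  135.        ]
[ 0.51291525 -0.0385341   0.22256586] [[-3.71243381e-02  9.99310618e-01 -2.68348441e-04]
 [ 9.99310618e-01  3.71244081e-02  2.60814313e-04]
 [ 2.70596789e-04 -2.58480888e-04 -9.99999930e-01]] [0.01581706 0.38280953 0.30818925]
```

>>> jog_arm(
  delta_pos=[
    [0.3,0.3,-3],
    [0.3,0.3,-7],
    [0.3,0.3,-10],
    [0.3,0.3,-11.3],
    [0.3,0.3,-11.3],
    [0.3,0.3,-11.3],
    [0.3,0.3,-11.3],
    [0.3,0.3,-11.3],
    [0.3,0.3,-11.3],
    [0.3,0.3,-11.3],
    [0.3,0.3,-11.3],
    [0.3,0.3,-11.3],
  ],
  turn=[0,0,0,0,0,0,0,0,0,0,0,0],
  grip=[0.3,0.3,0.3,0.3,0.3,1,1,1,1,1,1,1],
)

```text
time_s: 10.12
position: [0.5162, -0.037, 0.1096]
tcp_rot: [[-0.035, 0.999, -0.0], [0.999, 0.035, -0.0], [-0.0, -0.0, -1.0]]
force: [-0.1, -0.4, 0.2]
opening: 0.157
grasp_force: 30.0
```

>>> jog_arm(
  delta_pos=[
    [0,0,0],
    [0,0,0],
    [0,0,0],
    [0,0,0],
    [0,0,0],
  ],
  turn=[0,0,0,0,0],
  grip=[1,1,1,1,1],
)

```text
time_s: 10.75
position: [0.5162, -0.037, 0.1096]
tcp_rot: [[-0.035, 0.999, -0.0], [0.999, 0.035, -0.0], [-0.0, -0.0, -1.0]]
force: [-0.1, 0.1, 2.1]
opening: 0.158
grasp_force: 30.0
```

>>> jog_arm(
  delta_pos=[
    [0,0,0.2],
    [0,0,0.5],
    [0,0,0.8],
    [0,0,1.2],
    [0,0,1.6],
    [0,0,2],
    [0,0,2.4],
    [0,0,2.8],
    [0,0,3],
  ],
  turn=[0,0,0,0,0,0,0,0,0],
  grip=[1,1,1,1,1,1,1,1,1],
)

```text
time_s: 11.88
position: [0.5163, -0.037, 0.1399]
tcp_rot: [[-0.035, 0.999, 0.0], [0.999, 0.035, -0.0], [-0.0, 0.0, -1.0]]
force: [0.1, -0.8, -6.2]
opening: 0.158
grasp_force: 30.0
```

```bash
python3 - <<'E'
from h import *
s=read_state();print(s['force'],s['moment'],s['position'],s['opening'])
b=cap('side')['color'][110:260,170:330];cv2.imwrite('pics/b4.png',cv2.resize(b,None,fx=3.9,fy=3.9,interpolation=cv2.INTER_CUBIC))
E
```

```text
[ 0.12010898 -0.79712177 -6.24380633] [-0.06545263  0.01037714 -0.01909649] [ 0.5162872  -0.03699101  0.13990285] 0.15804477760149632
```

View pics/b4.png

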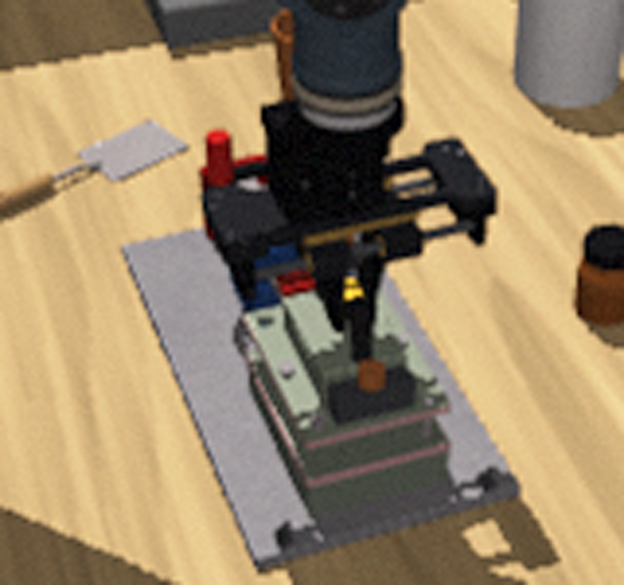

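The upper half is clear, with its lower edge parallel to the lower half's and about 6 N of weight on the wrist. I'll lift it the remaining 70 mm.

>>> jog_arm(
  delta_pos=[
    [0,0,0.4],
    [0,0,1.2],
    [0,0,2.2],
    [0,0,3.2],
    [0,0,4.2],
    [0,0,5.2],
    [0,0,6.1],
    [0,0,6.7],
    [0,0,7],
    [0,0,7],
    [0,0,7],
    [0,0,7],
  ],
  turn=[0,0,0,0,0,0,0,0,0,0,0,0],
  grip=[1,1,1,1,1,1,1,1,1,1,1,1],
)

```text
time_s: 13.42
position: [0.516, -0.0369, 0.2092]
tcp_rot: [[-0.035, 0.999, -0.001], [0.999, 0.035, 0.0], [0.0, -0.001, -1.0]]
force: [-0.6, -0.5, -5.7]
opening: 0.155
grasp_force: 30.0
```

>>> jog_arm(
  delta_pos=[
    [0,0,0],
    [0,0,0],
    [0,0,0],
    [0,0,0],
    [0,0,0],
    [0,0,0],
  ],
  turn=[0,0,0,0,0,0],
  grip=[1,1,1,1,1,1],
)

```text
time_s: 14.18
position: [0.5162, -0.037, 0.2096]
tcp_rot: [[-0.035, 0.999, -0.0], [0.999, 0.035, 0.0], [0.0, -0.0, -1.0]]
force: [-0.6, -0.3, -6.2]
opening: 0.163
grasp_force: 30.0
```

```bash
python3 - <<'E'
from h import *
s=read_state();print(s['force'],s['moment'],s['position'],s['opening'],abs(s['qvel']).max())
b=cap('side')['color'][90:260,170:330];cv2.imwrite('pics/b5.png',cv2.resize(b,None,fx=3.5,fy=3.5,interpolation=cv2.INTER_CUBIC))
E
```

```text
[-0.63807474 -0.31845079 -6.20500413] [ 0.00859406 -0.06767539 -0.0468401 ] [ 0.51616124 -0.03695476  0.20956602] 0.163072598277529 0.06913873569576108
```

View pics/b5.png

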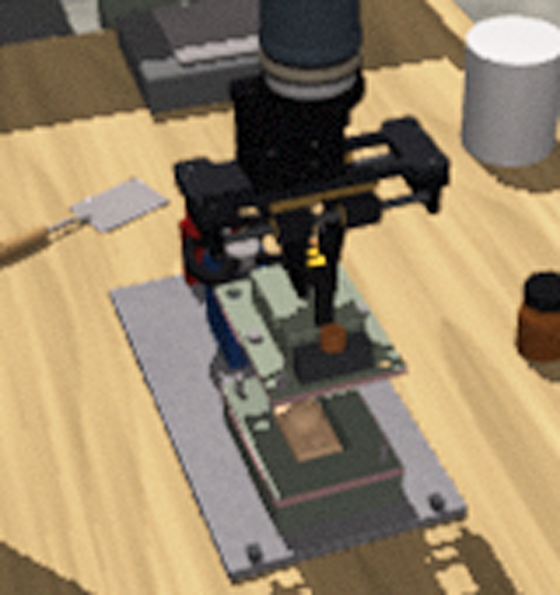

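The picture shows the upper half held level 100 mm up, with the casting (around (310,430) in the crop) still lying in the lower half.

```bash
python3 -c "
from rig import *
print(hand_in())"
```

```text
the job is handed in; nothing more can be done
None
```

I wound the clamp bar back against its stop and am holding the upper mould half level about 100 mm above the lower half, with the casting still in place; the job was handed in at about 14 s of the 61 s allowed.

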